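# Clear the catch tray and ease the machine guard down

### The job

Take the finished aluminium bar out of the machine's catch tray and lay it in the grey tote. Then swing the raised guard forward by its bar handle and lower it over the empty tray until it bears lightly on its rubber-capped stop, wherever that is set, and let go. Ease it down gently: do not slam it, press it hard on the stop or leave it short of the stop. Leave the notebook, mug and spool where they are.

Things in the scene. Friction and masses are not known exactly. Their poses are not given: they have to be found in the camera images.
- machine: small bench cut-off machine, fixed. Origin on the bench top; x to its rear (away from the robot at yaw 0), y to its left, z up. Dark bed x -85 to +170, y -120 to +120 mm, 12 mm thick; grey housing behind x +65, top 70 mm up. In front of it an open aluminium catch tray: inside x -72 to +46, y -82 to +82 mm, floor 15 mm and wall tops 30 mm above the bench
- guard_hinge (a point): middle of the guard's hinge line, at machine x +70, y 0, 85 mm above the bench; the hinge line runs along the machine's y; fixed
- guard (a joint): guard angle, rad: 0 level over the tray, growing up and back; 1.57 upright; at most 1.83. Its stiff hinge holds it wherever it is left, up or down; moving it down takes 1 to 5 N at the bar. It starts raised and leaning back (1.78 to 1.83) and meets the stop somewhere between -0.17 and +0.11
- guard_bar (a point): middle of the guard's black bar handle: round, 14 mm diameter, rubber-sleeved (does not slip in a grip), parallel to the hinge, 190 mm from it in the guard's plane (the front end when level); free for 110 mm between its two arms and 38 mm clear of the guard's edge. Guard: clear panel in an aluminium frame, 145 x 210 x 8 mm. The bar can turn in a grip that stays pointing down
- stop_post: the guard's stop: upright 22 mm post on the bed at machine x -55, y -100 mm, under the guard's right rail, 125 mm before the hinge line. Origin at its foot, 12 mm above the bench. Its screw with a 17 mm rubber cap is set to an unmeasured height: cap top 60 to 94 mm above the bench. The rubber gives 1 mm per 5 N; over 20 N on it is too hard. Contact can be felt at the bar
- part_center (a point): centre of the finished part, a square aluminium bar 25 x 140 x 25 mm, 0.23 kg, lying in the catch tray; its length runs along this point's y axis (roughly along the machine's y)
- tote: plain grey open tote, 220 x 150 x 60 mm outside, walls 4 mm, floor about 4 mm, loose (0.9 kg), standing on the bench left or right of the machine. Origin at the centre of its underside; its 220 mm side is along its x axis
- notebook: bystander: notebook 210 x 152 x 13 mm, lying on the other side of the machine; origin at the centre of its underside
- mug: bystander: mug 86 x 118 x 96 mm behind on the left; origin at the centre of its underside
- spool: bystander: spool of solder, 64 mm diameter, 38 mm tall, behind on the right; origin at the centre of its underside
Things that resemble listed ones, but are neither listed nor needed, are in the scene too. What is shaped like the part that bears part_center but pink or purple is not meant.

How it is judged:
By the outcome, as a careful person would: the job done as asked, in the order asked, and still so for the second after the job is handed in, with the robot touching nothing.
It also fails if it takes over 72 s, if anything falls off the work surface, if the arm or the gripper's body presses on something with over 40 N, if the wrist force passes 120 N, or if a joint passes its speed limit or range.

### The arm

A 6-joint arm with a two-finger parallel gripper is mounted at the origin on a cart in front of the work surface, level with it; the furniture and walls round the work are solid. World frame = base frame: x ahead of the robot, y to its left, z up, the work surface at z = 0. Lengths are in mm, angles in rad, forces in N, time in s.
With the tool pointing down it reaches from about 275 to 1000 mm from the base axis. Payload 8.4 kg.
Tool frame: the origin (TCP) lies at the very end of the fingers, on their centre line; the grasp point (between the pads) lies 19 mm behind it; z points along the fingers, x is the direction in which the jaws open and shut, and the axes are right-handed (so a half turn about z gives the same grasp; the last joint's range is limited). The gripper opens to 85 mm and grips with 20 to 120 N. Pads are 22 mm wide; open, the fingers measure 114 mm over their backs; the gripper's body (76 mm by 85 mm) begins 54 mm behind the grasp point. The pads swing forward as they close: fully open they stand 13 mm farther back than shut.
Start: joints at [-1.122, 0.353, 1.633, -0, 1.155, -0.002], TCP at [272.303, -562.565, 231.281] pointing down, gripper open.
Joint ranges: [-2.63, 2.63], [-0.92, 2.1], [0.06, 2.66], [-1.3, 4.44], [0, 2.69], [-3.02, 3.02]. Speed limits (rad/s): [2.22, 2.22, 2.79, 3.14, 3.14, 3.14].

### API

Orientations are given as [roll, pitch, yaw] about the fixed x, y, z axes, in that order (R = Rz(yaw) Ry(pitch) Rx(roll)).
In Python, from rig import r gives the robot as it stands.
- The arm moves only by the tool arm_command, never from a script. Its argument "targets" is a list of rows, each a list of 6 numbers: the shift along the tool's x, y, z in m, then the turn, a rotation vector about the tool's x, y, z in rad. A call has 1 to 20 rows; each row shifts and turns the commanded pose from where the row before left it, along the tool's axes as they then stand; what a row does not reach is not made up. A row lasts 1/12 s, in which the tool goes at most 41.7 mm and 7.16 degrees, less where a joint would pass 70% of its speed; a pose out of reach is approached as far as the arm can. A call is refused whole if a number of a shift passes 0.0417 or a number of a turn 0.125, either way. A call with a gripper value outside its range is refused whole. "fingers" is the finger opening in m, from 0 to 0.0854, set as the call begins (left out, the last holds). The fingers move at their own pace and stop on an object; "squeeze" is the grip in N (left out, the last holds). Time passes only in rows, so rows that do not move let the fingers close. It gives the time, the measured TCP pose, the force and the opening at its end, in the units of the state.
- r.sense(): the state, without advancing time (a new reading comes with each control period).
- r.grab_frame(name): name is "scene" or "top" or "wrist"; returns a dict with "image" (420x560x3 uint8, blue, green, red), "fx", "fy", "cx", "cy" (pixels), "xyz" and "orientation" of the camera in the world. Camera axes: x right, y down, z forward; pixel columns grow to the right and rows downward; lengths in mm; the calibration is good to about 2 mm. A picture is of the moment at which its call begins. There is no depth.
- r.sign_off(): hands the job in, once; it reports no verdict.
The state is a dict: "clock": time; "qpos": joint angles; "qvel": joint speeds; "joint_efforts": joint torques, N m; "eef_pos": TCP position; "tcp_rot": TCP orientation; "contact_force": force on the tool from outside, world axes, zero at the start; "wrist_torque": the same for the moment, N m; "opening": opening from 0.0 (shut) to 1.0 (fully open).
Only numpy, scipy, OpenCV 4.12 (cv2) and the standard library are available. Lean on these libraries where they do the work, as an engineer would, in place of code of your own. Each camera call takes 0.05 s, during which the arm holds its last target.

## Working session

There is one attempt and no reset: what is moved stays moved. The work goes in short steps, Python scripts to look and compute and a tool call to move; the robot and the scene stay as the last step left them, time stands still between calls to the robot, and variables do not carry over. Pictures are saved under pics/ and viewed, and the job is handed in when it is done.

Besides the shell and the picture viewer there is one more tool, called after "Emit:" as name(argument=value, ...), one argument or row to a line, values as JSON. arm_command: Moves the arm, as the interface text tells. Its arguments: {"type":"object","properties":{"targets":{"type":"array"},"fingers":{"type":"number"},"squeeze":{"type":"number"}},"required":["targets"]}

```bash
ls; mkdir -p pics
python3 - <<'E'
from rig import r
import cv2,numpy as np
s=r.sense(); print({k:np.round(v,3) for k,v in s.items()})
for n in ("scene","top","wrist"):
    f=r.grab_frame(n); cv2.imwrite(f"pics/{n}0.png",f["image"])
    print(n,[np.round(f[k],3) for k in("fx","fy","cx","cy","xyz","orientation")])
E
```

```text
pics
{'clock': np.float64(0.0), 'qpos': array([-1.122,  0.354,  1.634,  0.   ,  1.155, -0.002]), 'qvel': array([-0.001, -0.   , -0.   , -0.   , -0.   ,  0.002]), 'joint_efforts': array([ 1.0000e-03, -6.0525e+01, -3.4207e+01, -0.0000e+00,  9.0000e-03,
        0.0000e+00]), 'eef_pos': array([ 272.094, -562.139,  230.548]), 'tcp_rot': array([-3.142e+00,  1.000e-03, -1.120e+00]), 'contact_force': array([-0.849,  0.295,  0.617]), 'wrist_torque': array([0.014, 0.007, 0.008]), 'opening': np.float64(0.999)}
scene [np.float64(450.454), np.float64(450.454), np.float64(280.07), np.float64(208.834), array([-181.973, 1122.486,  827.533]), array([-2.106, -0.004, -2.514])]
top [np.float64(474.864), np.float64(474.864), np.float64(276.922), np.float64(208.632), array([ 494.597,   89.286, 1613.768]), array([-3.102,  0.007, -1.589])]
wrist [np.float64(339.399), np.float64(339.399), np.float64(275.683), np.float64(210.104), array([ 333.535, -532.587,  372.746]), array([ 2.865e+00,  1.000e-03, -1.120e+00])]
```

View pics/scene0.png

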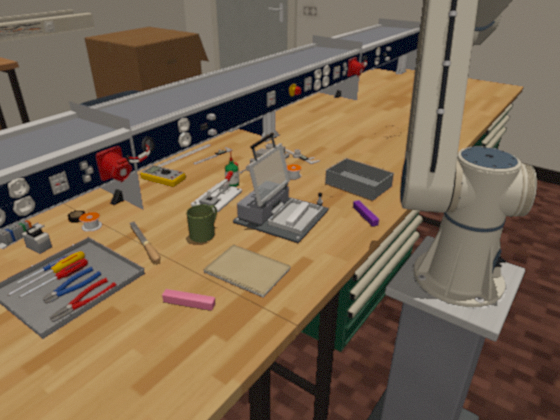

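View pics/top0.png

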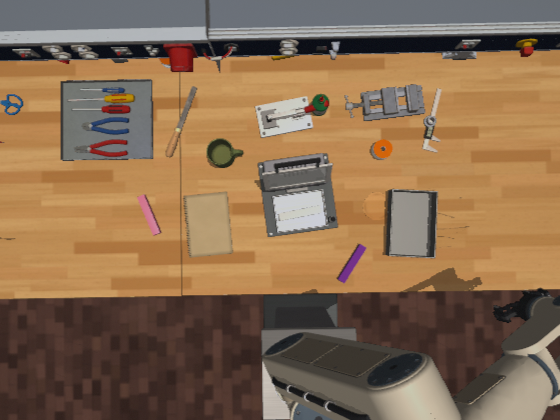

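View pics/wrist0.png

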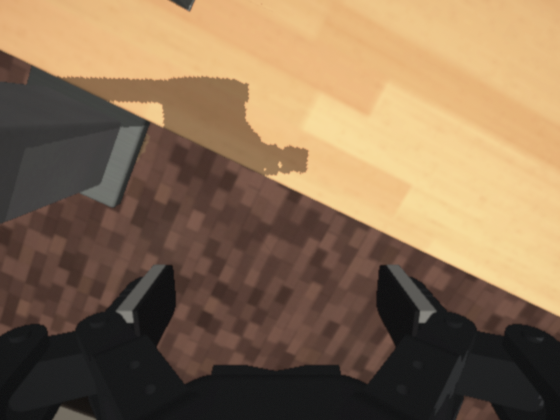

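```bash
cat > h.py <<'E'
import cv2,numpy as np
from scipy.spatial.transform import Rotation as R
def ray(f,u,v):
    d=R.from_euler('xyz',f["orientation"]).as_matrix()@np.array([(u-f["cx"])/f["fx"],(v-f["cy"])/f["fy"],1.]); return np.array(f["xyz"],float),d
def onz(f,u,v,z):
    o,d=ray(f,u,v); return o+d*(z-o[2])/d[2]
def proj(f,p):
    c=R.from_euler('xyz',f["orientation"]).as_matrix().T@(np.array(p,float)-f["xyz"]); return np.array([f["fx"]*c[0]/c[2]+f["cx"],f["fy"]*c[1]/c[2]+f["cy"]])
E
python3 - <<'E'
import cv2
t=cv2.imread('pics/top0.png'); s=cv2.imread('pics/scene0.png')
cv2.imwrite('pics/top_crop.png',cv2.resize(t[140:270,240:450],None,fx=3.8,fy=3.8,interpolation=cv2.INTER_CUBIC))
cv2.imwrite('pics/scene_crop.png',cv2.resize(s[120:250,210:400],None,fx=4.2,fy=4.2,interpolation=cv2.INTER_CUBIC))
E
```

```text
(no output)
```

View pics/top_crop.png

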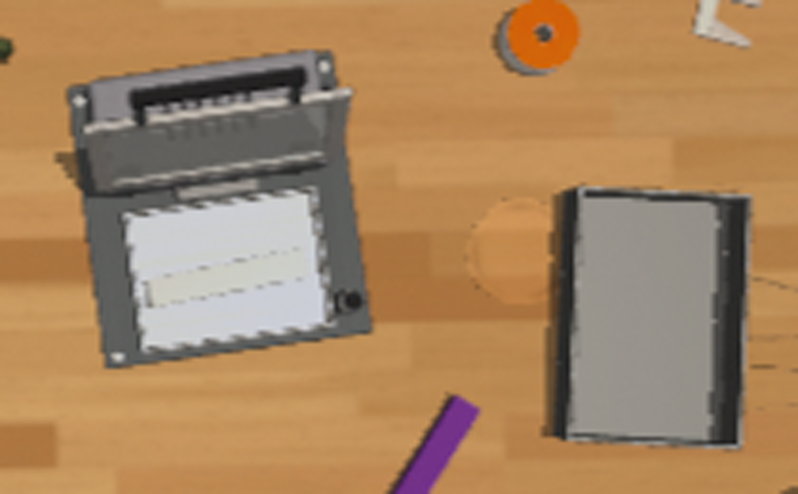

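View pics/scene_crop.png

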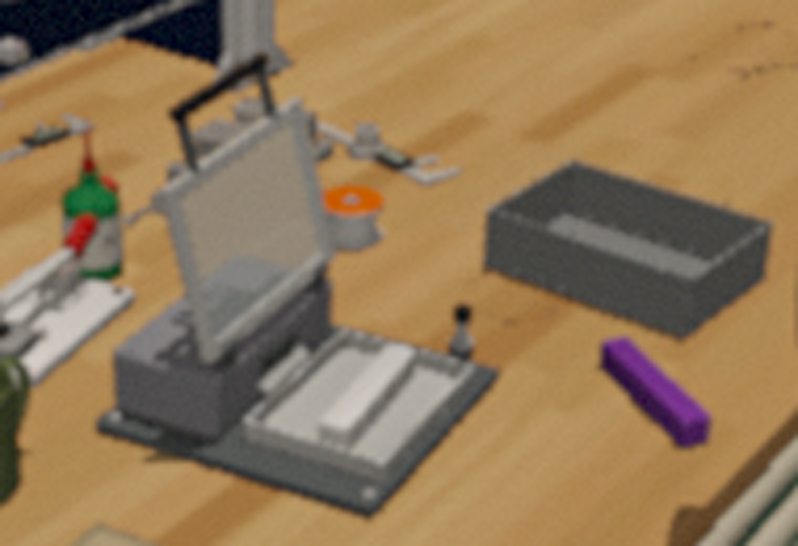

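Run:
```python
from rig import r
from h import *
f=r.grab_frame("top")
C=lambda u,v:(u/3.8+240,v/3.8+140)
bed=np.array([onz(f,*C(u,v),12)[:2] for u,v in [(107,367),(372,330),(70,88),(330,50)]])
m=np.array([[-85,120],[-85,-120],[170,120],[170,-120]],float)
def fit(m,w):
    a=m-m.mean(0);b=w-w.mean(0); U,S,V=np.linalg.svd(a.T@b); Rm=(U@V).T
    t=w.mean(0)-Rm@m.mean(0); print(np.round(w-(m@Rm.T+t),1).tolist()); return np.arctan2(Rm[1,0],Rm[0,0]),t
print(bed.round(1)); print("machine",fit(m,bed))
tt=np.array([onz(f,*C(u,v),60)[:2] for u,v in [(557,187),(750,197),(740,447),(548,436)]])
print("tote",tt.round(1),tt.mean(0), [np.linalg.norm(tt[i]-tt[i-1]) for i in range(4)])
pt=np.array([onz(f,*C(u,v),40)[:2] for u,v in [(148,282),(308,248),(318,274),(155,307)]])
print("part",pt.round(1),pt.mean(0),[np.linalg.norm(pt[i]-pt[i-1]) for i in range(4)])
```

```text
[[ 464.5  130.6]
 [ 493.  -104.8]
 [ 713.5  159.3]
 [ 743.1  -73.2]]
[[2.1, -1.0], [1.4, 1.8], [-2.0, -3.3], [-1.5, 2.5]]
machine (np.float64(0.12176366775605531), array([561.35608758,  22.7936725 ]))
tote [[ 613.3 -261.1]
 [ 601.5 -426.8]
 [ 387.2 -411.5]
 [ 399.5 -247.6]] [ 500.38578307 -336.73545842] [np.float64(214.14416399325688), np.float64(166.04264422467764), np.float64(214.83000230900143), np.float64(164.328417249244)]
part [[538.4  92.8]
 [565.5 -47.3]
 [542.7 -55.5]
 [516.5  87.1]] [540.76724709  19.27025882] [np.float64(22.643029084328884), np.float64(142.72140851589913), np.float64(24.2843405139815), np.float64(145.0189348641489)]
```

I can see three bars of this shape in the top view: the aluminium bar in the catch tray at (300,213), a pink one at (149,214) and a purple one at (351,262). The bar in the tray matches the description, and the crop shows it light and metallic inside the tray walls. The tote is to the right at about (413,223). Next I'll go above the tray for a close look.

Emit:
arm_command(
  targets=[
    [-0.0254,-0.031,0,0,0,0],
    [-0.0254,-0.031,0,0,0,0],
    [-0.0254,-0.031,0,0,0,0],
    [-0.0254,-0.031,0,0,0,0],
    [-0.0254,-0.031,0,0,0,0],
    [-0.0254,-0.031,0,0,0,0],
    [-0.0254,-0.031,0,0,0,0],
    [-0.0254,-0.031,0,0,0,0],
    [-0.0254,-0.031,0,0,0,0],
    [-0.0254,-0.031,0,0,0,0],
    [-0.0254,-0.031,0,0,0,0],
    [-0.0254,-0.031,0,0,0,0],
    [-0.0254,-0.031,0,0,0,0],
    [-0.0254,-0.031,0,0,0,0],
    [-0.0254,-0.031,0,0,0,0],
    [-0.0254,-0.031,0,0,0,0],
  ],
)

```text
clock: 1.53
eef_pos: [542.1, 21.4, 231.4]
tcp_rot: [-3.141, -0.0, -1.12]
contact_force: [1.4, -1.1, -0.2]
opening: 1.003
```

Emit:
arm_command(
  targets=[
    [0,0,0,0,0,-0.119],
    [0,0,0,0,0,-0.119],
    [0,0,0,0,0,-0.119],
    [0,0,0,0,0,-0.119],
    [0,0,0,0,0,-0.119],
    [0,0,0,0,0,-0.119],
    [0,0,0,0,0,-0.119],
    [0,0,0,0,0,-0.119],
    [0,0,0,0,0,-0.119],
    [0,0,0,0,0,-0.119],
    [0,0,0,0,0,-0.119],
    [0,0,0,0,0,0],
    [0,0,0,0,0,0],
  ],
  fingers=0.046,
)

```text
clock: 2.62
eef_pos: [541.6, 19.3, 231.2]
tcp_rot: [-3.142, 0.0, 0.185]
contact_force: [0.6, -0.0, -0.8]
opening: 0.539
```

Run:
```python
from rig import r
from h import *
import pickle
s=r.sense(); print({k:np.round(s[k],3) for k in("clock","qpos","eef_pos","tcp_rot","contact_force","opening")})
f=r.grab_frame("wrist"); pickle.dump(f,open("w1.pkl","wb")); cv2.imwrite("pics/wrist1.png",f["image"]); print(f["xyz"])
```

```text
{'clock': np.float64(2.617), 'qpos': array([ 0.033,  0.224,  1.811, -0.   ,  1.106, -0.152]), 'eef_pos': array([541.615,  19.347, 231.193]), 'tcp_rot': array([-3.142,  0.   ,  0.185]), 'contact_force': array([ 0.594, -0.023, -0.797]), 'opening': np.float64(0.539)}
[527.95913012  86.93797025 373.3095857 ]
```

View pics/wrist1.png

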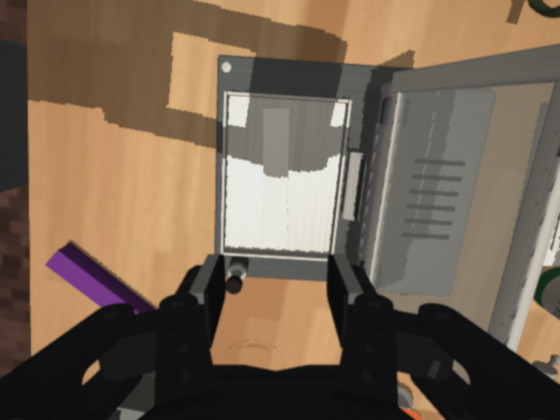

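Run:
```python
import cv2
t=cv2.imread('pics/wrist1.png')
c=cv2.createCLAHE(3,(4,4)); l=cv2.cvtColor(t,cv2.COLOR_BGR2LAB); l[...,0]=c.apply(l[...,0]); t=cv2.cvtColor(l,cv2.COLOR_LAB2BGR)
cv2.imwrite('pics/w1c.png',cv2.resize(t[50:300,205:365],None,fx=2.4*1,fy=2.4,interpolation=cv2.INTER_CUBIC))
```

```text
(no output)
```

View pics/w1c.png

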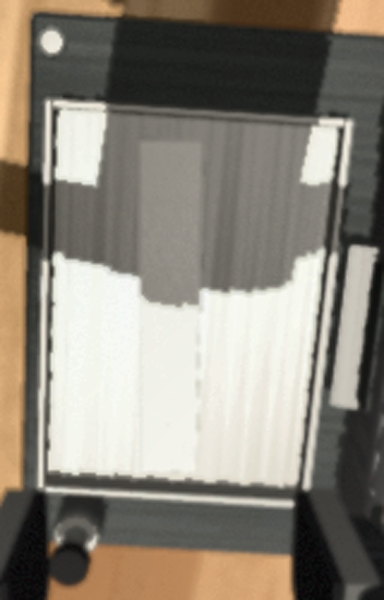

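Run:
```python
from h import *
import pickle
f=pickle.load(open("w1.pkl","rb"))
C=lambda u,v:(u/2.4+205,v/2.4+50)
P=lambda u,v,z:onz(f,*C(u,v),z)[:2]
for u,v in[(140,141),(200,142),(197,470),(138,470)]: print("part",P(u,v,40).round(1))
print("tray in"); 
for u,v in[(50,107),(345,124),(303,490),(44,487)]: print(P(u,v,30).round(1))
print("bed FL",P(32,14,12), "bed L right-most FR", P(24,545,12))
```

```text
part [515.5  89.3]
part [538.7  93.3]
part [564.2 -42.2]
part [538.8 -47. ]
tray in
[477.5  95.5]
[594.9 111. ]
[614.6 -46.7]
[498.6 -67. ]
bed FL [462.41934097 130.28326484] bed L right-most FR [ 491.83113227 -107.17926352]
```

Emit:
arm_command(
  targets=[
    [-0.0015,-0.0034,0.033,0,0,0.007],
    [0,0,0.033,0,0,0],
    [0,0,0.033,0,0,0],
    [0,0,0.033,0,0,0],
    [0,0,0.033,0,0,0],
    [0,0,0.02,0,0,0],
    [0,0,0.01,0,0,0],
    [0,0,0.006,0,0,0],
    [0,0,0.005,0,0,0],
    [0,0,0.004,0,0,0],
    [0,0,0,0,0,0],
    [0,0,0,0,0,0],
  ],
)

```text
clock: 3.67
eef_pos: [540.3, 22.4, 22.1]
tcp_rot: [3.141, -0.001, 0.182]
contact_force: [1.0, 0.2, 0.0]
opening: 0.54
```

Run:
```python
from rig import r
from h import *
f=r.grab_frame("wrist"); cv2.imwrite("pics/wrist2.png",f["image"])
s=r.sense(); print(s["eef_pos"],s["contact_force"])
```

```text
[540.24750471  22.4126266   22.19489359] [0.4923241  0.20683984 0.66692188]
```

View pics/wrist2.png

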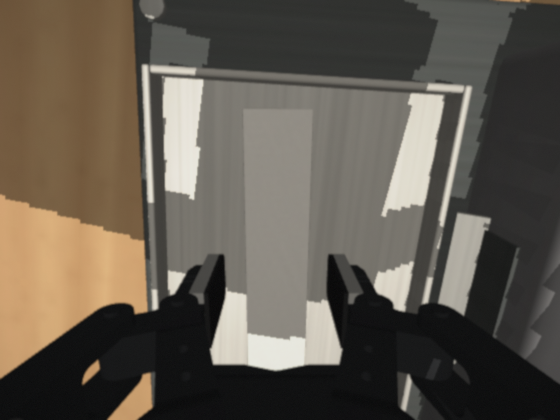

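The fingers straddle the bar, which spans columns 245–312, roughly centred between the pads. Next I'll go 4 mm lower and close.

Emit:
arm_command(
  targets=[
    [0,0,0.002,0,0,0],
    [0,0,0.002,0,0,0],
    [0,0,0,0,0,0],
  ],
)

```text
clock: 3.97
eef_pos: [539.6, 22.4, 17.3]
tcp_rot: [3.142, -0.0, 0.182]
contact_force: [-0.1, 0.8, -0.1]
opening: 0.542
```

Emit:
arm_command(
  targets=[
    [0,0,0,0,0,0],
    [0,0,0,0,0,0],
    [0,0,0,0,0,0],
    [0,0,0,0,0,0],
    [0,0,0,0,0,0],
    [0,0,0,0,0,0],
    [0,0,0,0,0,0],
    [0,0,0,0,0,0],
  ],
  fingers=0.015,
  squeeze=50,
)

```text
clock: 4.63
eef_pos: [539.8, 22.4, 17.6]
tcp_rot: [3.142, -0.0, 0.182]
contact_force: [-1.0, 0.1, 5.9]
opening: 0.284
```

Emit:
arm_command(
  targets=[
    [0,0,-0.01,0,0,0],
    [0,0,-0.02,0,0,0],
    [0,0,-0.03,0,0,0],
    [0,0,-0.03,0,0,0],
    [0,0,-0.03,0,0,0],
    [0,0,-0.03,0,0,0],
    [0,0,-0.02,0,0,0],
    [0,0,0,0,0,0],
  ],
)

```text
clock: 5.3
eef_pos: [541.8, 22.4, 192.0]
tcp_rot: [3.141, -0.007, 0.182]
contact_force: [0.5, -0.2, -2.2]
opening: 0.283
```

Run:
```python
from rig import r
from h import *
import pickle
f=r.grab_frame("wrist"); cv2.imwrite("pics/wrist3.png",f["image"])
f=r.grab_frame("top"); cv2.imwrite("pics/top3.png",cv2.resize(f["image"][140:270,240:450],None,fx=3.8,fy=3.8,interpolation=cv2.INTER_CUBIC)); pickle.dump(f,open("t3.pkl","wb"))
s=r.sense(); print(s["clock"],s["eef_pos"],s["contact_force"],s["opening"],s["tcp_rot"])
# tote rim from first top picture
C=lambda u,v:(u/3.8+240,v/3.8+140)
tt=np.array([onz(f,*C(u,v),60)[:2] for u,v in [(580,187),(750,197),(740,447),(566,438)]])
print(tt.round(1),tt.mean(0))
```

```text
5.4 [539.53806453  22.38114533 187.79433694] [-0.33296115 -0.39761168 -3.17952194] 0.2793950012592354 [ 3.14139968e+00 -1.12317273e-03  1.82047492e-01]
[[ 612.9 -280.9]
 [ 601.5 -426.8]
 [ 387.2 -411.5]
 [ 397.6 -262.9]] [ 499.79760295 -345.51968704]
```

View pics/wrist3.png

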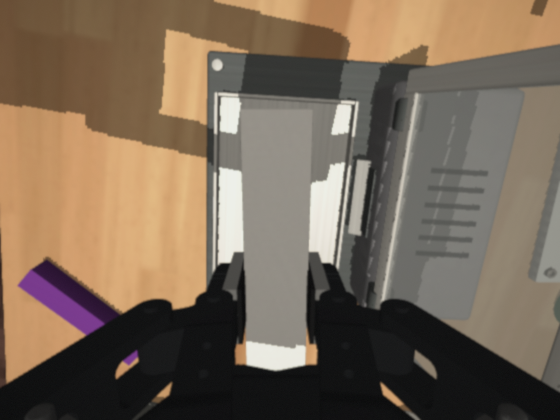

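View pics/top3.png

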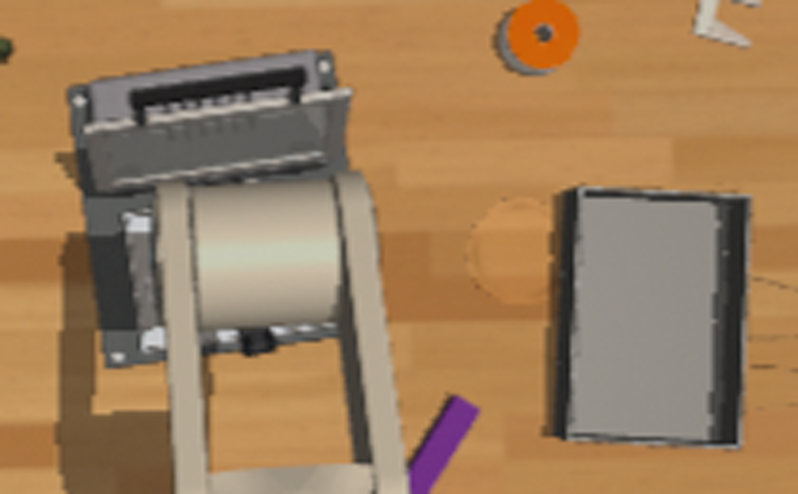

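Emit:
arm_command(
  targets=[
    [-0.0105,0.0355,0,0,0,0],
    [-0.0105,0.0355,0,0,0,0],
    [-0.0105,0.0355,0,0,0,0],
    [-0.0105,0.0355,0,0,0,0],
    [-0.0105,0.0355,0,0,0,0],
    [-0.0105,0.0355,0,0,0,0],
    [-0.0105,0.0355,0,0,0,0],
    [-0.0105,0.0355,0,0,0,0],
    [-0.0105,0.0355,0,0,0,0],
    [-0.0105,0.0355,0,0,0,0],
  ],
)

```text
clock: 6.23
eef_pos: [498.8, -346.8, 184.9]
tcp_rot: [-3.139, 0.003, 0.182]
contact_force: [1.6, -0.8, -2.1]
opening: 0.285
```

Emit:
arm_command(
  targets=[
    [0,0,0,0,0,0.1219],
    [0,0,0,0,0,0.1219],
    [0,0,0,0,0,0.1219],
    [0,0,0,0,0,0.1219],
    [0,0,0,0,0,0.1219],
    [0,0,0,0,0,0.1219],
    [0,0,0,0,0,0.1219],
    [0,0,0,0,0,0.1219],
    [0,0,0,0,0,0.1219],
    [0,0,0,0,0,0.1219],
    [0,0,0,0,0,0.1219],
    [0,0,0,0,0,0.1219],
    [0,0,0,0,0,0.1219],
    [0,0,0,0,0,0.1219],
    [0,0,0,0,0,0.1219],
    [0,0,0,0,0,0],
    [0,0,0,0,0,0],
  ],
)

```text
clock: 7.65
eef_pos: [499.7, -345.1, 185.5]
tcp_rot: [3.139, 0.002, -1.643]
contact_force: [0.6, 0.1, -2.9]
opening: 0.281
```

Run:
```python
from rig import r
from h import *
import pickle
f=r.grab_frame("wrist"); cv2.imwrite("pics/wrist4.png",f["image"]); pickle.dump(f,open("w4.pkl","wb"))
s=r.sense(); print(s["clock"],s["eef_pos"],s["contact_force"],s["opening"],s["tcp_rot"])
```

```text
7.7 [ 499.87896663 -345.26580811  185.85901781] [ 0.16445753 -0.09123808 -2.72343518] 0.28115875086657754 [ 3.13953316e+00  1.24550403e-03 -1.64212217e+00]
```

View pics/wrist4.png

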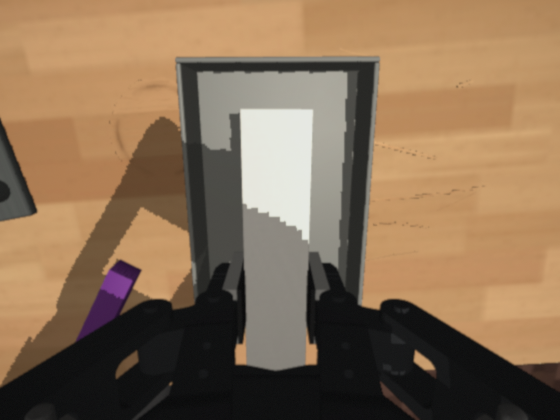

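Emit:
arm_command(
  targets=[
    [0,0,0.025,0,0,0],
    [0,0,0.033,0,0,0],
    [0,0,0.033,0,0,0],
    [0,0,0.033,0,0,0],
    [0,0,0.02,0,0,0],
    [0,0,0.012,0,0,0],
    [0,0,0.006,0,0,0],
    [0,0,0.006,0,0,0],
    [0,0,0.003,0,0,0],
    [0,0,0.003,0,0,0],
    [0,0,0,0,0,0],
    [0,0,0,0,0,0],
  ],
)

```text
clock: 8.7
eef_pos: [501.0, -346.1, 14.1]
tcp_rot: [-3.141, -0.001, -1.646]
contact_force: [0.3, 0.2, -2.4]
opening: 0.279
```

Emit:
arm_command(
  targets=[
    [0,0,0.002,0,0,0],
    [0,0,0.002,0,0,0],
    [0,0,0.001,0,0,0],
    [0,0,0.001,0,0,0],
    [0,0,0,0,0,0],
  ],
)

```text
clock: 9.12
eef_pos: [500.5, -345.7, 7.1]
tcp_rot: [3.141, 0.0, -1.646]
contact_force: [0.5, 0.8, -2.8]
opening: 0.283
```

Emit:
arm_command(
  targets=[
    [0,0,0.001,0,0,0],
    [0,0,0,0,0,0],
  ],
)

```text
clock: 9.28
eef_pos: [500.6, -345.8, 6.6]
tcp_rot: [-3.142, 0.0, -1.647]
contact_force: [-2.3, 0.5, 2.2]
opening: 0.282
```

Emit:
arm_command(
  targets=[
    [0,0,0,0,0,0],
    [0,0,0,0,0,0],
    [0,0,0,0,0,0],
    [0,0,0,0,0,0],
    [0,0,0,0,0,0],
  ],
  fingers=0.045,
)

```text
clock: 9.7
eef_pos: [500.6, -345.8, 6.3]
tcp_rot: [-3.141, -0.0, -1.647]
contact_force: [0.1, 0.4, -0.4]
opening: 0.523
```

Emit:
arm_command(
  targets=[
    [0,0,-0.01,0,0,0],
    [0,0,-0.02,0,0,0],
    [0,0,-0.035,0,0,0],
    [0,0,-0.04,0,0,0],
    [0,0,-0.04,0,0,0],
    [0,0,-0.04,0,0,0],
    [0,0,-0.04,0,0,0],
    [0,0,-0.04,0,0,0],
    [0,0,-0.04,0,0,0],
    [0,0,-0.035,0,0,0],
    [0,0,0,0,0,0],
  ],
)

```text
clock: 10.62
eef_pos: [502.8, -347.3, 355.6]
tcp_rot: [-3.131, -0.006, -1.647]
contact_force: [0.4, -0.1, 0.8]
opening: 0.524
```

Run:
```python
from rig import r
from h import *
import pickle
f=r.grab_frame("wrist"); cv2.imwrite("pics/wrist5.png",f["image"])
f=r.grab_frame("scene"); cv2.imwrite("pics/scene5.png",f["image"]); pickle.dump(f,open("s5.pkl","wb"))
s=r.sense(); print(s["clock"],s["eef_pos"],s["contact_force"],s["opening"],s["tcp_rot"],s["qpos"])
```

```text
10.7167 [ 500.94727948 -345.9968627   348.69406861] [ 0.48714352 -0.15212166 -1.28727603] 0.5245502456512885 [-3.13818552e+00 -2.00599667e-03 -1.64646748e+00] [-6.06908847e-01  2.38717732e-01  1.53009599e+00 -3.53700680e-06
  1.36882512e+00  1.03955592e+00]
```

View pics/wrist5.png

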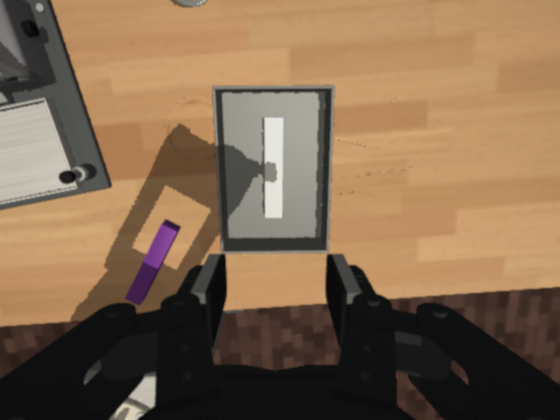

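View pics/scene5.png

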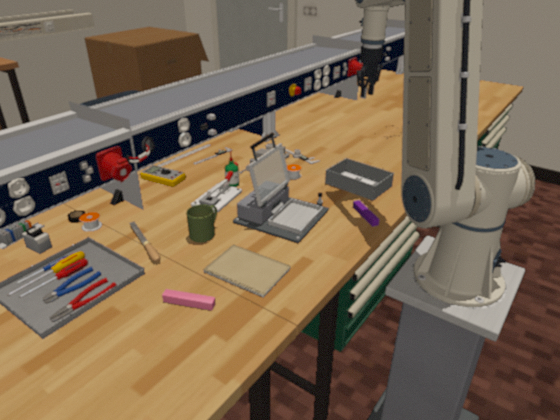

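Run:
```python
from h import *
import pickle
s=pickle.load(open("s5.pkl","rb"));t=pickle.load(open("t3.pkl","rb"))
im=s["image"][125:185,240:290]; cv2.imwrite("pics/bar_s.png",cv2.resize(im,None,fx=9,fy=9,interpolation=cv2.INTER_CUBIC))
im=t["image"][150:195,255:340]; cv2.imwrite("pics/bar_t.png",cv2.resize(im,None,fx=9,fy=9,interpolation=cv2.INTER_CUBIC))
```

```text
(no output)
```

View pics/bar_s.png

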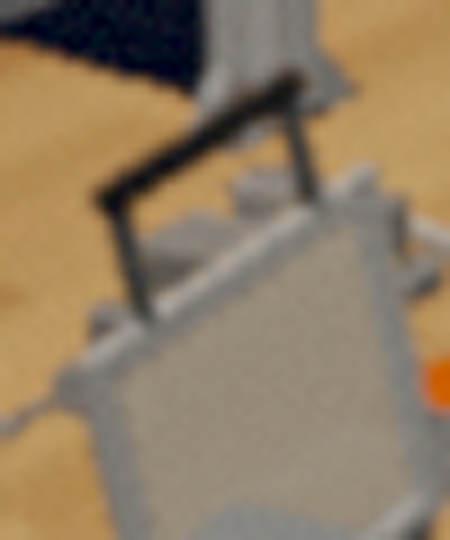

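View pics/bar_t.png

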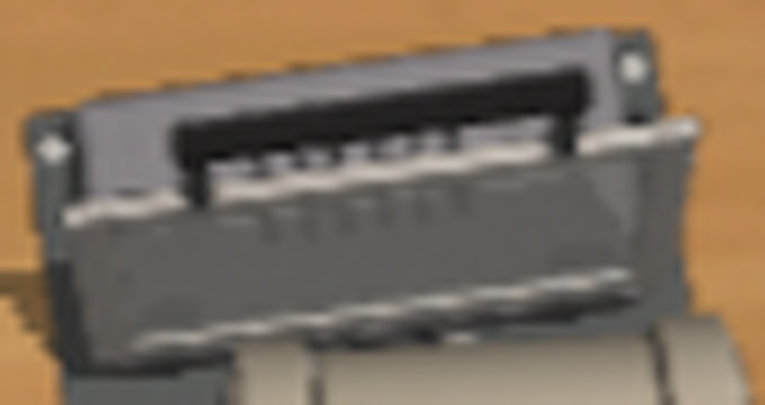

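Run:
```python
from h import *
import pickle
s=pickle.load(open("s5.pkl","rb"));t=pickle.load(open("t3.pkl","rb"))
def tri(a,b):
    (o1,d1),(o2,d2)=a,b
    d1=d1/np.linalg.norm(d1);d2=d2/np.linalg.norm(d2)
    k=np.linalg.lstsq(np.c_[d1,-d2],o2-o1,rcond=None)[0]
    p,q=o1+k[0]*d1,o2+k[1]*d2; return (p+q)/2,np.linalg.norm(p-q)
S=lambda u,v:ray(s,240+(u+.5)/9-.5,125+(v+.5)/9-.5); T=lambda u,v:ray(t,255+(u+.5)/9-.5,150+(v+.5)/9-.5)
L,e1=tri(S(110,199),T(180,147)); Rr,e2=tri(S(296,86),T(586,92)); c,e=tri(S(203,142),T(382,119))
print(L,e1,Rr,e2,c,e, np.arctan2(Rr[0]-L[0],L[1]-Rr[1]))
M=np.array([561,22.5]);y=.123;Rm=np.array([[np.cos(y),-np.sin(y)],[np.sin(y),np.cos(y)]])
for th in(1.78,1.805,1.83):
    print(th,M+Rm@[70-190*np.cos(th),0],85+190*np.sin(th))
print("top ray at 270",onz(t,255+382.5/9-.5,150+119.5/9-.5,270))
print("machine coords",Rm.T@(c[:2]-M))
```

```text
[668.51746264 101.38953731 269.26051803] 2.914454100990049 [683.55015039 -27.41421468 267.56298802] 3.3685852552914137 [676.57114594  37.53525044 267.89185437] 2.39192962170967 0.1161843923073268
1.78 [669.63242813  35.92958245] 270.8573552935285
1.805 [674.23104076  36.49808164] 269.8128958929343
1.83 [678.80230488  37.0631999 ] 268.6529344483265
top ray at 270 [677.25908791  38.31639497 270.        ]
machine coords [116.54268587   0.7422253 ]
```

The bar lies flat in the tote, at about (273,167) in the wrist view, and the guard's bar handle triangulates to (676.5, 37.5, 269). Now I'll move above the handle.

Emit:
arm_command(
  targets=[
    [-0.036,-0.0133,0,0,0,0],
    [-0.036,-0.0133,0,0,0,0],
    [-0.036,-0.0133,0,0,0,0],
    [-0.036,-0.0133,0,0,0,0],
    [-0.036,-0.0133,0,0,0,0],
    [-0.036,-0.0133,0,0,0,0],
    [-0.036,-0.0133,0,0,0,0],
    [-0.036,-0.0133,0,0,0,0],
    [-0.036,-0.0133,0,0,0,0],
    [-0.036,-0.0133,0,0,0,0],
    [-0.036,-0.0133,0,0,0,0],
    [0,0,0,0,0,0],
  ],
)

```text
clock: 11.72
eef_pos: [677.3, 44.2, 343.7]
tcp_rot: [3.139, 0.002, -1.642]
contact_force: [-1.7, -0.8, -0.5]
opening: 0.526
```

Emit:
arm_command(
  targets=[
    [0,0,0,0,0,-0.118],
    [0,0,0,0,0,-0.118],
    [0,0,0,0,0,-0.118],
    [0,0,0,0,0,-0.118],
    [0,0,0,0,0,-0.118],
    [0,0,0,0,0,-0.118],
    [0,0,0,0,0,-0.118],
    [0,0,0,0,0,-0.118],
    [0,0,0,0,0,-0.118],
    [0,0,0,0,0,-0.118],
    [0,0,0,0,0,-0.118],
    [0,0,0,0,0,-0.118],
    [0,0,0,0,0,-0.118],
    [0,0,0,0,0,-0.118],
    [0,0,0,0,0,-0.116],
    [0,0,0,0,0,0],
    [0,0,0,0,0,0],
  ],
)

```text
clock: 13.13
eef_pos: [675.7, 37.9, 344.9]
tcp_rot: [-3.141, 0.002, 0.118]
contact_force: [0.0, 0.3, 0.3]
opening: 0.527
```

Run:
```python
from rig import r
from h import *
import pickle
f=r.grab_frame("wrist"); cv2.imwrite("pics/wrist6.png",f["image"]); pickle.dump(f,open("w6.pkl","wb"))
s=r.sense(); print(s["clock"],s["eef_pos"],s["contact_force"],s["opening"],s["tcp_rot"],s["qpos"])
```

```text
13.1833 [675.86151889  37.89908745 345.18537434] [-0.18468429 -0.89403695  0.3861017 ] 0.5272911124904266 [-3.14144295e+00  1.79045669e-03  1.17308613e-01] [ 5.37825591e-02  3.58498412e-01  1.37563019e+00  3.62087849e-05
  1.40926040e+00 -6.35317757e-02]
```

View pics/wrist6.png

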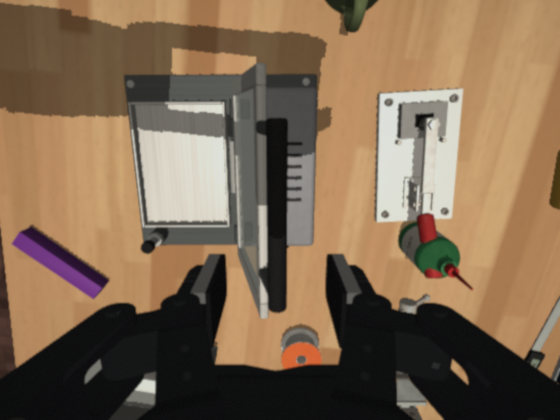

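Run:
```python
from h import *
import pickle
f=pickle.load(open("w6.pkl","rb"))
im=f["image"]
for z in(265,269,273): print(z,onz(f,277.5,119,z).round(1),onz(f,278,310,z).round(1))
m=(im.max(2)<45).astype(np.uint8); m[:100]=0;m[250:]=0;
for row in(130,160,200,240):
    x=np.where(m[row,255:300])[0]+255; print(row,x.min(),x.max())
```

```text
265 [667.9 103.1 265. ] [684.6 -32.7 265. ]
269 [667.9 103.2 269. ] [684.3 -30.2 269. ]
273 [667.8 103.2 273. ] [683.9 -27.7 273. ]
130 257 287
160 267 286
200 267 286
240 269 285
```

Emit:
arm_command(
  targets=[
    [0.0005,0.001,0.02,0,0,-0.004],
    [0,0,0.03,0,0,0],
    [0,0,0.02,0,0,0],
    [0,0,0.012,0,0,0],
    [0,0,0.008,0,0,0],
    [0,0,0.003,0,0,0],
    [0,0,0,0,0,0],
    [0,0,0,0,0,0],
  ],
)

```text
clock: 13.85
eef_pos: [677.7, 37.2, 254.4]
tcp_rot: [3.141, -0.002, 0.125]
contact_force: [0.5, 0.1, 0.4]
opening: 0.523
```

Run:
```python
from rig import r
from h import *
f=r.grab_frame("wrist"); cv2.imwrite("pics/wrist7.png",f["image"])
s=r.sense(); print(s["clock"],s["eef_pos"],s["contact_force"],s["opening"],s["tcp_rot"])
```

```text
13.9 [677.74654053  37.15575142 254.66794741] [-0.05313493 -0.10716362 -0.04605288] 0.5253623943359497 [ 3.14142392e+00 -1.99076119e-03  1.25110177e-01]
```

View pics/wrist7.png

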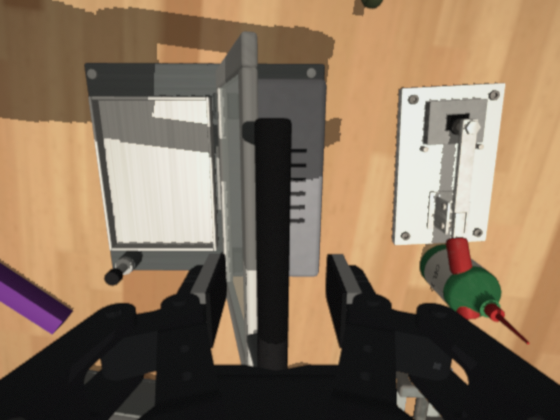

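The bar (columns 257–292) sits centred between the fingers (224 and 327), so I'll close.

Emit:
arm_command(
  targets=[
    [0,0,0,0,0,0],
    [0,0,0,0,0,0],
    [0,0,0,0,0,0],
    [0,0,0,0,0,0],
    [0,0,0,0,0,0],
    [0,0,0,0,0,0],
    [0,0,0,0,0,0],
    [0,0,0,0,0,0],
  ],
  fingers=0.004,
  squeeze=40,
)

```text
clock: 14.57
eef_pos: [677.2, 37.1, 254.1]
tcp_rot: [3.142, -0.001, 0.125]
contact_force: [-1.5, -0.3, 6.5]
opening: 0.151
```

Run:
```python
from rig import r
import numpy as np
s=r.sense(); e=s["eef_pos"]; print(s["clock"],e,s["contact_force"],s["opening"],s["tcp_rot"])
th0=np.arccos((70-((e[0]-561)*np.cos(.123)+(e[1]-22.5)*np.sin(.123)))/190); print("th",th0)
b=lambda t:np.array([-190*np.cos(t),-190*np.sin(t)]) # tool x,z(down)
for a,c in [(th0,1.7),(1.7,1.55)]: print(b(c)-b(a))
ts=np.linspace(th0,0.15,21)
P=np.array([b(t) for t in ts]); print(np.round(np.diff(P,axis=0),1).tolist()); print(ts.round(2))
```

```text
14.5667 [677.236618    37.12185737 254.08730566] [-1.54703158 -0.2875188   6.50959622] 0.15071663312544592 [ 3.14154978e+00 -8.98357601e-04  1.25396906e-01]
th 1.8215876294225977
[-22.67195717  -4.36020806]
[-28.4314712   -1.54260121]
[[-15.5, -3.3], [-15.8, -2.0], [-15.9, -0.7], [-15.9, 0.7], [-15.8, 2.0], [-15.5, 3.3], [-15.2, 4.6], [-14.8, 5.8], [-14.2, 7.0], [-13.6, 8.2], [-12.9, 9.3], [-12.0, 10.4], [-11.1, 11.3], [-10.1, 12.2], [-9.1, 13.0], [-8.0, 13.7], [-6.8, 14.3], [-5.6, 14.9], [-4.3, 15.3], [-3.0, 15.6]]
[1.82 1.74 1.65 1.57 1.49 1.4  1.32 1.24 1.15 1.07 0.99 0.9  0.82 0.74
 0.65 0.57 0.48 0.4  0.32 0.23 0.15]
```

Emit:
arm_command(
  targets=[
    [-0.0077,0,-0.0018,0,0,0],
    [-0.0078,0,-0.0015,0,0,0],
    [-0.0079,0,-0.0012,0,0,0],
    [-0.0079,0,-0.0008,0,0,0],
    [-0.008,0,-0.0005,0,0,0],
    [-0.0079,0,-0.0002,0,0,0],
    [0,0,0,0,0,0],
  ],
)

```text
clock: 15.15
eef_pos: [631.5, 31.5, 261.4]
tcp_rot: [-3.141, -0.006, 0.125]
contact_force: [-0.0, 1.2, 9.3]
opening: 0.145
```

```bash
cat > st.py <<'E'
from rig import r
import numpy as np
s=r.sense(); e=s["eef_pos"]; c,n=np.cos(.123),np.sin(.123)
mx=(e[0]-561)*c+(e[1]-22.5)*n; F=s["contact_force"]
th=np.arctan2(e[2]+15.5-85,70-mx)
print(s["clock"],e.round(1),"mx",mx.round(1),"th",th.round(3),"rad",np.hypot(70-mx,e[2]+15.5-85).round(1),"F mach x,y,z",(F[0]*c+F[1]*n).round(1),(F[1]*c-F[0]*n).round(1),F[2].round(1),"op",s["opening"].round(3),s["tcp_rot"].round(3), "T",s["wrist_torque"].round(2))
E
python3 st.py
```

```text
Traceback (most recent call last):
  File "st.py", line 6, in <module>
    print(s["clock"],e.round(1),"mx",mx.round(1),"th",th.round(3),"rad",np.hypot(70-mx,e[2]+15.5-85).round(1),"F mach x,y,z",(F[0]*c+F[1]*n).round(1),(F[1]*c-F[0]*n).round(1),F[2].round(1),"op",s["opening"].round(3),s["tcp_rot"].round(3), "T",s["wrist_torque"].round(2))
                                                                                                                                                                                                  ^^^^^^^^^^^^^^^^^^
AttributeError: 'float' object has no attribute 'round'
```

```bash
sed -i 's/F\[2\].round(1)/round(float(F[2]),1)/; s/s\["opening"\].round(3)/round(float(s["opening"]),3)/; s/s\["tcp_rot"\].round(3)/np.round(s["tcp_rot"],3)/; s/s\["wrist_torque"\].round(2)/np.round(s["wrist_torque"],2)/; s/(F\[1\]\*c-F\[0\]\*n).round(1)/round(float(F[1]*c-F[0]*n),1)/' st.py; python3 st.py
```

```text
15.15 [631.5  31.5 261.4] mx 71.1 th 1.577 rad 191.9 F mach x,y,z 0.1 1.2 9.3 op 0.145 [-3.141 -0.006  0.125] T [ 0.31 -0.47 -0.03]
```

Emit:
arm_command(
  targets=[
    [-0.008,0,-0.0005,0,0,0],
    [-0.008,0,0,0,0,0],
    [-0.0079,0,0.0008,0,0,0],
    [-0.0079,0,0.0012,0,0,0],
    [-0.0078,0,0.0015,0,0,0],
    [-0.0078,0,0.0018,0,0,0],
    [-0.0076,0,0.0021,0,0,0],
    [-0.0076,0,0.0025,0,0,0],
    [-0.0074,0,0.0027,0,0,0],
    [-0.0074,0,0.0031,0,0,0],
    [0,0,0,0,0,0],
  ],
)

```text
clock: 16.07
eef_pos: [553.6, 21.9, 245.1]
tcp_rot: [-3.141, -0.003, 0.125]
contact_force: [-2.2, 1.0, 5.2]
opening: 0.145
```

```bash
python3 st.py
```

```text
16.0667 [553.6  21.9 245.1] mx -7.5 th 1.155 rad 191.9 F mach x,y,z -2.0 1.3 5.2 op 0.145 [-3.141e+00 -3.000e-03  1.250e-01] T [ 0.39 -0.09 -0.09]
```

Emit:
arm_command(
  targets=[
    [-0.0072,0,0.0033,0,0,0],
    [-0.007,0,0.0037,0,0,0],
    [-0.0069,0,0.0039,0,0,0],
    [-0.0067,0,0.0043,0,0,0],
    [-0.0065,0,0.0045,0,0,0],
    [-0.0064,0,0.0048,0,0,0],
    [-0.0061,0,0.0051,0,0,0],
    [-0.0059,0,0.0053,0,0,0],
    [-0.0057,0,0.0055,0,0,0],
    [-0.0054,0,0.0058,0,0,0],
    [-0.0052,0,0.006,0,0,0],
    [-0.0049,0,0.0062,0,0,0],
    [-0.0047,0,0.0064,0,0,0],
    [-0.0044,0,0.0066,0,0,0],
    [0,0,0,0,0,0],
  ],
)

```text
clock: 17.32
eef_pos: [471.9, 11.8, 172.3]
tcp_rot: [-3.141, -0.004, 0.125]
contact_force: [6.9, 5.5, -8.8]
opening: 0.148
```

```bash
python3 st.py
```

```text
17.3167 [471.9  11.8 172.3] mx -89.7 th 0.572 rad 189.9 F mach x,y,z 7.5 4.6 -8.8 op 0.148 [-3.141 -0.004  0.125] T [ 0.83 -1.35 -0.04]
```

Emit:
arm_command(
  targets=[
    [-0.0037,-0.0003,0.0066,0,0,0],
    [-0.0034,-0.0003,0.0068,0,0,0],
    [-0.0031,-0.0003,0.007,0,0,0],
    [-0.0028,-0.0003,0.0072,0,0,0],
    [-0.0026,0,0.0073,0,0,0],
    [-0.0024,0,0.0075,0,0,0],
    [0,0,0,0,0,0],
  ],
  squeeze=20,
)

```text
clock: 17.9
eef_pos: [451.6, 9.6, 129.0]
tcp_rot: [3.141, 0.002, 0.126]
contact_force: [-0.0, -3.8, -4.5]
opening: 0.139
```

```bash
python3 st.py
```

```text
17.9 [451.6   9.6 129. ] mx -110.1 th 0.319 rad 189.7 F mach x,y,z -0.5 -3.8 -4.5 op 0.139 [3.141e+00 2.000e-03 1.260e-01] T [-0.42 -0.37  0.01]
```

Emit:
arm_command(
  targets=[
    [0,0,0,0,0,0],
    [0,0,0,0,0,0],
    [0,0,0,0,0,0],
  ],
)

```text
clock: 18.15
eef_pos: [452.0, 9.6, 130.0]
tcp_rot: [3.141, 0.002, 0.126]
contact_force: [-2.9, -4.8, -2.3]
opening: 0.144
```

Emit:
arm_command(
  targets=[
    [-0.0008,0,0.003,0,0,0],
    [-0.0008,0,0.003,0,0,0],
    [-0.0007,0,0.003,0,0,0],
    [-0.0007,0,0.003,0,0,0],
  ],
)

```text
clock: 18.48
eef_pos: [448.5, 9.2, 118.4]
tcp_rot: [3.141, 0.003, 0.126]
contact_force: [-7.0, -5.3, 5.5]
opening: 0.145
```

```bash
python3 st.py
```

```text
18.4833 [448.5   9.2 118.4] mx -113.2 th 0.261 rad 189.6 F mach x,y,z -7.6 -4.4 5.5 op 0.145 [3.141e+00 3.000e-03 1.260e-01] T [-0.81  0.78 -0.03]
```

Emit:
arm_command(
  targets=[
    [0,0,0,0,0,0],
    [0,0,0,0,0,0],
  ],
)

```text
clock: 18.65
eef_pos: [448.4, 9.2, 117.9]
tcp_rot: [3.141, 0.003, 0.126]
contact_force: [-5.5, -5.0, -2.0]
opening: 0.146
```

```bash
python3 st.py
```

```text
18.65 [448.4   9.2 117.9] mx -113.4 th 0.258 rad 189.7 F mach x,y,z -6.1 -4.3 -2.0 op 0.146 [3.141e+00 3.000e-03 1.260e-01] T [-0.79  0.44 -0.01]
```

Run:
```python
from h import *
import pickle
s=pickle.load(open("s5.pkl","rb"));w=pickle.load(open("w1.pkl","rb"));w6=pickle.load(open("w6.pkl","rb"))
cv2.imwrite("pics/cap.png",np.hstack([cv2.resize(s["image"][180:220,300:340],None,fx=6,fy=6,interpolation=cv2.INTER_CUBIC),cv2.resize(w["image"][255:295,215:255],None,fx=6,fy=6,interpolation=cv2.INTER_CUBIC),cv2.resize(w6["image"][222:262,132:172],None,fx=6,fy=6,interpolation=cv2.INTER_CUBIC)]))
```

```text
(no output)
```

View pics/cap.png

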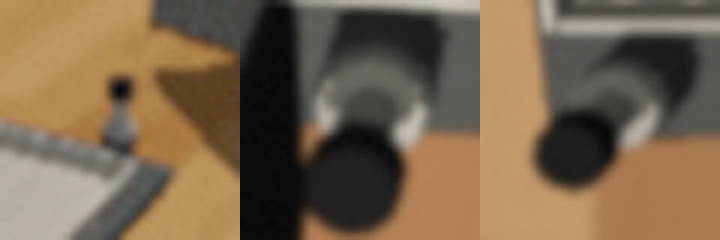

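Run:
```python
from h import *
import pickle
s=pickle.load(open("s5.pkl","rb"));w=pickle.load(open("w1.pkl","rb"));w6=pickle.load(open("w6.pkl","rb"))
P=np.array([518.7,-83.5])
for f,u,v in((s,320,193.4),(w,233.6,286),(w6,147,247.8)):
    o,d=ray(f,u,v); k=((P-o[:2])@d[:2])/(d[:2]@d[:2]); p=o+k*d; print(p.round(1))
o=[ray(f,u,v) for f,u,v in((s,320,193.4),(w,233.6,286),(w6,147,247.8))]
A=sum(np.eye(3)-np.outer(d,d)/(d@d) for _,d in o); b=sum((np.eye(3)-np.outer(d,d)/(d@d))@q for q,d in o); print(np.linalg.solve(A,b))
```

```text
[516.8 -84.6  68. ]
[517.  -83.4  68. ]
[517.5 -82.5  70.8]
[516.68782105 -83.59261214  68.33638022]
```

The cap top triangulates to about 68–69 mm above the bench, which puts contact near θ ≈ -0.10 and TCP z ≈ 52. I'll lower to about 66, then feel the rest.

Emit:
arm_command(
  targets=[
    [-0.0012,0.0004,0.003,0,0,0],
    [-0.0011,0,0.003,0,0,0],
    [-0.001,0,0.003,0,0,0],
    [-0.0006,0,0.003,0,0,0],
    [-0.0006,0,0.003,0,0,0],
    [-0.0005,0,0.003,0,0,0],
    [-0.0005,0,0.003,0,0,0],
    [-0.0004,0,0.003,0,0,0],
    [-0.0004,0,0.003,0,0,0],
  ],
)

```text
clock: 19.4
eef_pos: [443.0, 8.5, 91.3]
tcp_rot: [-3.141, 0.002, 0.125]
contact_force: [-4.8, -2.3, 4.0]
opening: 0.141
```

```bash
python3 st.py
```

```text
19.4 [443.    8.5  91.3] mx -118.8 th 0.115 rad 190.0 F mach x,y,z -5.0 -1.7 4.0 op 0.141 [-3.141e+00  2.000e-03  1.250e-01] T [-0.28  0.4  -0.05]
```

Emit:
arm_command(
  targets=[
    [-0.0006,0,0.003,0,0,0],
    [-0.0005,0,0.003,0,0,0],
    [-0.0003,0,0.003,0,0,0],
    [-0.0002,0,0.003,0,0,0],
    [-0.0001,0,0.003,0,0,0],
    [-0.0001,0,0.003,0,0,0],
    [0,0,0.0025,0,0,0],
    [0,0,0.002,0,0,0],
  ],
)

```text
clock: 20.07
eef_pos: [441.4, 8.3, 68.4]
tcp_rot: [-3.141, 0.001, 0.125]
contact_force: [-6.1, -2.6, 4.8]
opening: 0.144
```

```bash
python3 st.py
```

```text
20.0667 [441.4   8.3  68.4] mx -120.5 th -0.006 rad 190.5 F mach x,y,z -6.4 -1.8 4.8 op 0.144 [-3.141e+00  1.000e-03  1.250e-01] T [-0.28  0.34 -0.09]
```

Emit:
arm_command(
  targets=[
    [-0.0005,0,0.001,0,0,0],
    [0,0,0.001,0,0,0],
    [0,0,0.001,0,0,0],
    [0,0,0.001,0,0,0],
    [0,0,0.001,0,0,0],
    [0,0,0.001,0,0,0],
  ],
)

```text
clock: 20.57
eef_pos: [441.4, 8.3, 62.8]
tcp_rot: [-3.141, 0.0, 0.125]
contact_force: [-5.5, -1.0, 5.8]
opening: 0.143
```

Emit:
arm_command(
  targets=[
    [0,0,0.001,0,0,0],
    [0,0,0.001,0,0,0],
    [0,0,0.001,0,0,0],
  ],
)

```text
clock: 20.82
eef_pos: [441.3, 8.3, 59.8]
tcp_rot: [-3.141, 0.0, 0.125]
contact_force: [-2.4, -2.2, -3.8]
opening: 0.142
```

```bash
python3 st.py
```

```text
20.8167 [441.3   8.3  59.8] mx -120.5 th -0.051 rad 190.8 F mach x,y,z -2.6 -1.9 -3.8 op 0.142 [-3.141  0.     0.125] T [-0.21  0.1  -0.03]
```

Emit:
arm_command(
  targets=[
    [0.0001,0,0.001,0,0,0],
    [0,0,0.001,0,0,0],
  ],
)

```text
clock: 20.98
eef_pos: [441.4, 8.3, 57.6]
tcp_rot: [-3.141, 0.001, 0.125]
contact_force: [-4.3, -1.1, 4.1]
opening: 0.148
```

Emit:
arm_command(
  targets=[
    [0.0001,0,0.001,0,0,0],
    [0,0,0.001,0,0,0],
  ],
)

```text
clock: 21.15
eef_pos: [441.5, 8.3, 55.6]
tcp_rot: [-3.141, 0.001, 0.125]
contact_force: [-4.9, -0.4, 2.9]
opening: 0.148
```

Emit:
arm_command(
  targets=[
    [0.0001,0,0.001,0,0,0],
  ],
)

```text
clock: 21.23
eef_pos: [441.6, 8.3, 54.6]
tcp_rot: [-3.141, 0.001, 0.125]
contact_force: [-5.7, -1.7, 3.3]
opening: 0.144
```

Emit:
arm_command(
  targets=[
    [0.0001,0,0.001,0,0,0],
  ],
)

```text
clock: 21.32
eef_pos: [441.6, 8.3, 53.6]
tcp_rot: [-3.141, 0.001, 0.125]
contact_force: [-5.9, -1.2, 3.9]
opening: 0.143
```

Moving friction reads about 3–5 N with no contact yet, so I'll keep going row by row.

Emit:
arm_command(
  targets=[
    [0.0001,0,0.001,0,0,0],
  ],
)

```text
clock: 21.4
eef_pos: [441.7, 8.3, 52.6]
tcp_rot: [-3.141, 0.001, 0.125]
contact_force: [-6.3, -1.6, 4.0]
opening: 0.144
```

Emit:
arm_command(
  targets=[
    [0.0001,0,0.001,0,0,0],
  ],
)

```text
clock: 21.48
eef_pos: [441.7, 8.3, 51.6]
tcp_rot: [-3.141, 0.001, 0.125]
contact_force: [-6.1, -1.8, 4.9]
opening: 0.147
```

Emit:
arm_command(
  targets=[
    [0.0001,0,0.001,0,0,0],
  ],
)

```text
clock: 21.57
eef_pos: [441.8, 8.3, 50.7]
tcp_rot: [-3.141, 0.001, 0.125]
contact_force: [-5.8, -0.5, 7.6]
opening: 0.143
```

Emit:
arm_command(
  targets=[
    [0.0001,0,0.0007,0,0,0],
  ],
)

```text
clock: 21.65
eef_pos: [441.9, 8.3, 50.0]
tcp_rot: [-3.141, 0.001, 0.125]
contact_force: [-7.4, -1.3, 9.2]
opening: 0.146
```

```bash
python3 st.py
```

```text
21.65 [441.9   8.3  50. ] mx -119.9 th -0.102 rad 190.9 F mach x,y,z -7.5 -0.3 9.2 op 0.146 [-3.141e+00  1.000e-03  1.250e-01] T [-0.16  0.52 -0.01]
```

Contact shows as a rise from about 4 to 9 N at the bar. It came at θ ≈ -0.10, matching the measured cap height. I'll relieve the sideways force, settle and read before letting go.

Emit:
arm_command(
  targets=[
    [-0.0008,0,0,0,0,0],
    [0,0,0,0,0,0],
    [0,0,0,0,0,0],
  ],
)

```text
clock: 21.9
eef_pos: [441.9, 8.3, 50.0]
tcp_rot: [-3.142, -0.001, 0.125]
contact_force: [-3.0, -0.2, -0.5]
opening: 0.146
```

```bash
python3 st.py
```

```text
21.9 [441.9   8.3  50. ] mx -120.0 th -0.102 rad 191.0 F mach x,y,z -3.0 0.2 -0.5 op 0.146 [-3.142e+00 -1.000e-03  1.250e-01] T [ 0.15 -0.16 -0.1 ]
```

Emit:
arm_command(
  targets=[
    [0,0,0,0,0,0],
    [0,0,0,0,0,0],
    [0,0,0,0,0,0],
    [0,0,0,0,0,0],
  ],
  fingers=0.032,
)

```text
clock: 22.23
eef_pos: [442.1, 8.2, 50.2]
tcp_rot: [3.142, -0.001, 0.126]
contact_force: [-0.0, -0.2, 0.3]
opening: 0.377
```

```bash
python3 - <<'E'
from rig import r
from h import *
f=r.grab_frame("wrist"); cv2.imwrite("pics/wrist8.png",f["image"])
E
python3 st.py
```

```text
22.2833 [441.9   8.2  50.2] mx -119.9 th -0.101 rad 190.9 F mach x,y,z 0.2 0.5 -0.6 op 0.375 [ 3.142e+00 -1.000e-03  1.260e-01] T [-0.01 -0.04  0.  ]
```

View pics/wrist8.png

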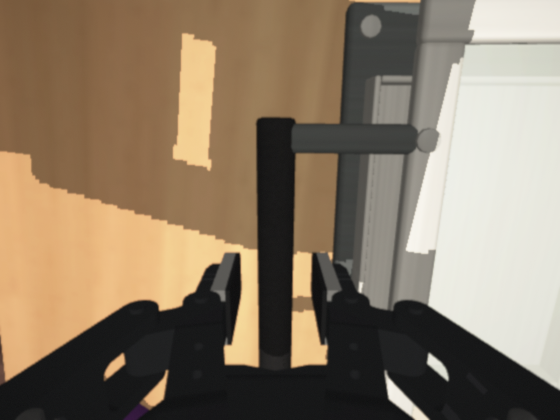

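The fingers are clear of the bar on both sides, so I'll go straight up.

Emit:
arm_command(
  targets=[
    [0,0,-0.01,0,0,0],
    [0,0,-0.02,0,0,0],
    [0,0,-0.03,0,0,0],
    [0,0,-0.03,0,0,0],
    [0,0,-0.03,0,0,0],
    [0,0,-0.03,0,0,0],
    [0,0,-0.03,0,0,0],
    [0,0,-0.03,0,0,0],
    [0,0,-0.03,0,0,0],
    [0,0,0,0,0,0],
    [0,0,0,0,0,0],
  ],
)

```text
clock: 23.2
eef_pos: [442.4, 8.2, 292.4]
tcp_rot: [3.141, -0.004, 0.126]
contact_force: [0.6, 0.2, -0.5]
opening: 0.371
```

```bash
python3 - <<'E'
from rig import r
from h import *
import pickle
f=r.grab_frame("wrist"); cv2.imwrite("pics/wrist9.png",f["image"]); pickle.dump(f,open("w9.pkl","wb"))
f=r.grab_frame("scene"); pickle.dump(f,open("s9.pkl","wb")); cv2.imwrite("pics/scene9.png",cv2.resize(f["image"][120:270,180:400],None,fx=3.6,fy=3.6,interpolation=cv2.INTER_CUBIC))
cv2.imwrite("pics/stop9.png",cv2.resize(f["image"][165:245,230:350],None,fx=6.6,fy=6.6,interpolation=cv2.INTER_CUBIC))
E
python3 st.py
```

```text
23.3 [441.    8.2 289.8] mx -120.9 th 0.857 rad 291.5 F mach x,y,z -0.2 -0.0 -0.8 op 0.379 [-3.142  0.     0.126] T [ 0.01 -0.    0.02]
```

View pics/wrist9.png

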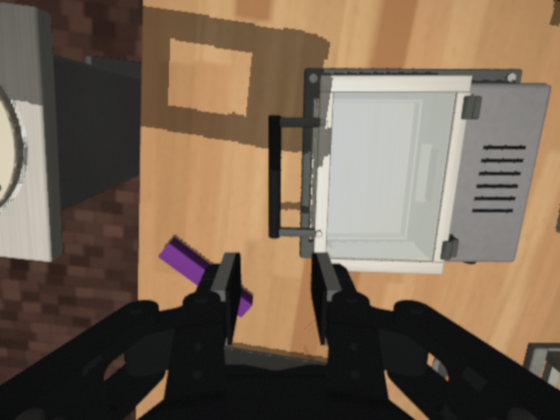

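View pics/scene9.png

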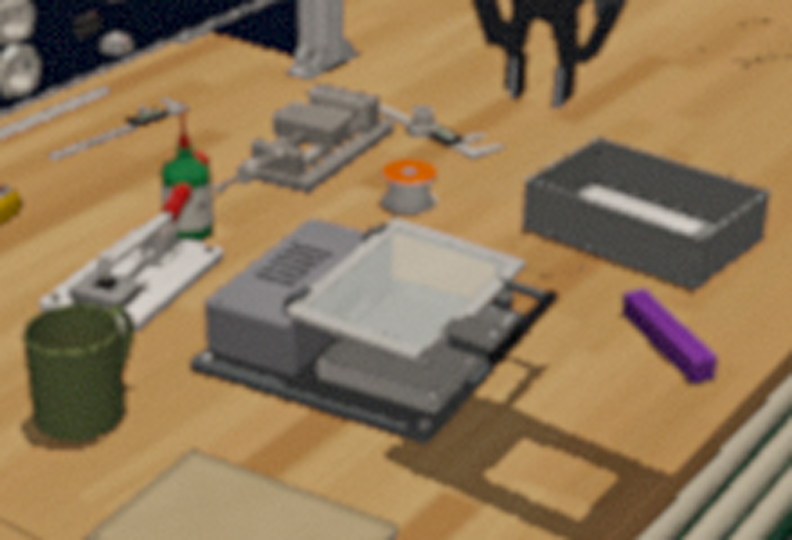

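View pics/stop9.png

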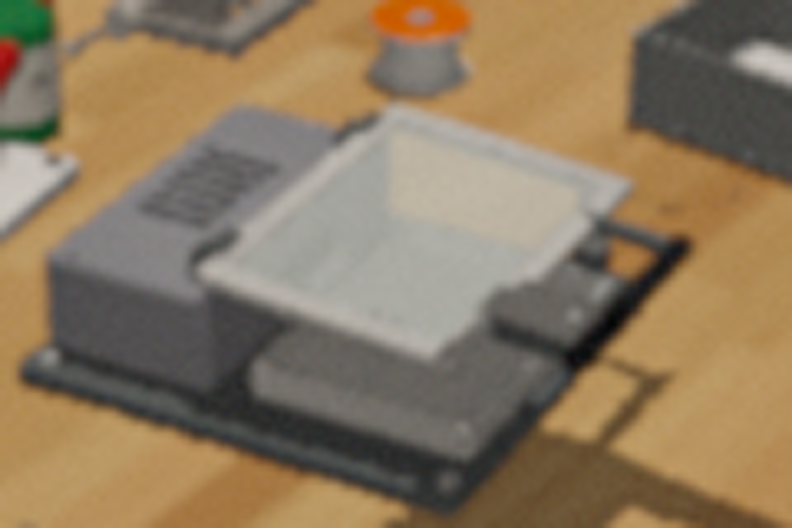

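Run:
```python
from h import *
import pickle
s=pickle.load(open("s9.pkl","rb"));w=pickle.load(open("w9.pkl","rb"))
def tri(a,b):
    A=sum(np.eye(3)-np.outer(d,d)/(d@d) for _,d in(a,b)); c=sum((np.eye(3)-np.outer(d,d)/(d@d))@q for q,d in(a,b)); return np.linalg.solve(A,c)
p=[tri(ray(s,230+u/6.6,165+v/6.6),ray(w,*q)) for (u,v),q in(((683,245),(274.5,236)),((575,358),(274.5,118)))]
print(np.round(p,1),np.mean(p,0))
# expected from wrist view on plane
for z in(66,70): print(z,onz(w,274.5,236,z).round(1),onz(w,274.5,118,z).round(1), np.linalg.norm(onz(w,274.5,236,z)-onz(w,274.5,118,z)))
```

```text
[[448.3 -58.1  68.1]
 [432.3  71.8  71.1]] [440.32495557   6.83650888  69.62646493]
66 [449.4 -58.2  66. ] [433.   72.1  66. ] 131.3771703568048
70 [449.2 -56.8  70. ] [433.   72.2  70. ] 129.9508316913371
```

The vision check of the bar height gives 69.6 ± 3 mm, against about 65 mm by touch. That isn't sharp enough to rule out a small gap, so I'll confirm it with a light touch of the shut fingertips on top of the bar.

Emit:
arm_command(
  targets=[
    [0,0,0.01,0,0,0],
    [0,0,0.03,0,0,0],
    [0,0,0.03,0,0,0],
    [0,0,0.03,0,0,0],
    [0,0,0.03,0,0,0],
    [0,0,0.03,0,0,0],
    [0,0,0.02,0,0,0],
    [0,0,0.014,0,0,0],
    [0,0,0.008,0,0,0],
    [0,0,0,0,0,0],
    [0,0,0,0,0,0],
  ],
  fingers=0.0,
)

```text
clock: 24.22
eef_pos: [440.9, 8.2, 87.4]
tcp_rot: [-3.141, 0.002, 0.126]
contact_force: [0.1, 0.1, -0.1]
opening: -0.001
```

Emit:
arm_command(
  targets=[
    [0,0,0.002,0,0,0],
    [0,0,0.002,0,0,0],
    [0,0,0.002,0,0,0],
  ],
)

```text
clock: 24.47
eef_pos: [442.2, 8.3, 82.7]
tcp_rot: [3.141, -0.002, 0.126]
contact_force: [-0.1, -0.7, 0.0]
opening: 0.0
```

```bash
python3 st.py
```

```text
24.4667 [442.2   8.3  82.7] mx -119.7 th 0.069 rad 190.1 F mach x,y,z -0.2 -0.7 0.0 op 0.0 [ 3.141e+00 -2.000e-03  1.260e-01] T [-0.02  0.01 -0.03]
```

Emit:
arm_command(
  targets=[
    [0,0,0.002,0,0,0],
    [0,0,0.0015,0,0,0],
    [0,0,0.001,0,0,0],
  ],
)

```text
clock: 24.72
eef_pos: [441.7, 8.2, 77.7]
tcp_rot: [3.142, -0.0, 0.126]
contact_force: [-1.8, 0.6, 5.9]
opening: 0.003
```

Emit:
arm_command(
  targets=[
    [0,0,0.001,0,0,0],
  ],
)

```text
clock: 24.8
eef_pos: [441.8, 8.2, 76.9]
tcp_rot: [3.142, -0.0, 0.125]
contact_force: [-1.0, 0.4, 7.5]
opening: 0.002
```

Emit:
arm_command(
  targets=[
    [0,0,0.001,0,0,0],
  ],
)

```text
clock: 24.88
eef_pos: [441.9, 8.2, 76.0]
tcp_rot: [3.142, -0.001, 0.126]
contact_force: [-2.0, 0.2, 9.3]
opening: 0.0
```

Emit:
arm_command(
  targets=[
    [0,0,0.001,0,0,0],
  ],
)

```text
clock: 24.97
eef_pos: [441.9, 8.3, 75.1]
tcp_rot: [3.142, -0.001, 0.125]
contact_force: [-2.7, -0.2, 12.0]
opening: 0.002
```

The force rises 2.1–2.7 N per mm (5.9 to 12 N), which matches the rubber's stiffness at the bar. The guard is therefore on the stop, with an estimated 11–12 N there, below the 20 N limit. I'll ease off slowly and watch the force fall.

Emit:
arm_command(
  targets=[
    [0,0,-0.0007,0,0,0],
  ],
)

```text
clock: 25.05
eef_pos: [441.8, 8.2, 75.5]
tcp_rot: [3.142, -0.0, 0.125]
contact_force: [-0.2, -0.2, 2.7]
opening: -0.0
```

Emit:
arm_command(
  targets=[
    [0,0,-0.0007,0,0,0],
  ],
)

```text
clock: 25.13
eef_pos: [441.8, 8.2, 76.2]
tcp_rot: [3.142, -0.0, 0.126]
contact_force: [-0.1, 0.7, 1.0]
opening: 0.001
```

Emit:
arm_command(
  targets=[
    [0,0,-0.0007,0,0,0],
  ],
)

```text
clock: 25.22
eef_pos: [441.6, 8.2, 76.8]
tcp_rot: [3.142, -0.0, 0.125]
contact_force: [-0.3, -0.1, -0.3]
opening: 0.001
```

Emit:
arm_command(
  targets=[
    [0,0,-0.001,0,0,0],
    [0,0,-0.001,0,0,0],
  ],
)

```text
clock: 25.38
eef_pos: [441.4, 8.2, 78.7]
tcp_rot: [-3.142, 0.0, 0.126]
contact_force: [0.8, 0.1, -0.0]
opening: -0.002
```

Emit:
arm_command(
  targets=[
    [0,0,-0.01,0,0,0],
    [0,0,-0.03,0,0,0],
    [0,0,-0.03,0,0,0],
    [0,0,-0.03,0,0,0],
    [0,0,-0.03,0,0,0],
    [0,0,-0.03,0,0,0],
    [0,0,-0.03,0,0,0],
    [0,0,-0.02,0,0,0],
    [0,0,0,0,0,0],
    [0,0,0,0,0,0],
  ],
)

```text
clock: 26.22
eef_pos: [442.0, 8.2, 290.2]
tcp_rot: [3.141, -0.003, 0.126]
contact_force: [-0.7, -0.0, -0.5]
opening: -0.004
```

```bash
python3 - <<'E'
from rig import r
from h import *
import pickle
f=r.grab_frame("wrist"); cv2.imwrite("pics/wrist10.png",f["image"]); pickle.dump(f,open("w10.pkl","wb"))
f=r.grab_frame("scene"); pickle.dump(f,open("s10.pkl","wb")); cv2.imwrite("pics/stop10.png",cv2.resize(f["image"][165:245,230:350],None,fx=6.6,fy=6.6,interpolation=cv2.INTER_CUBIC))
E
python3 st.py
```

```text
26.3167 [440.9   8.2 288.1] mx -121.0 th 0.853 rad 290.3 F mach x,y,z -0.3 0.2 -0.1 op 0.0 [-3.141e+00  1.000e-03  1.260e-01] T [ 0.05 -0.01 -0.02]
```

View pics/stop10.png

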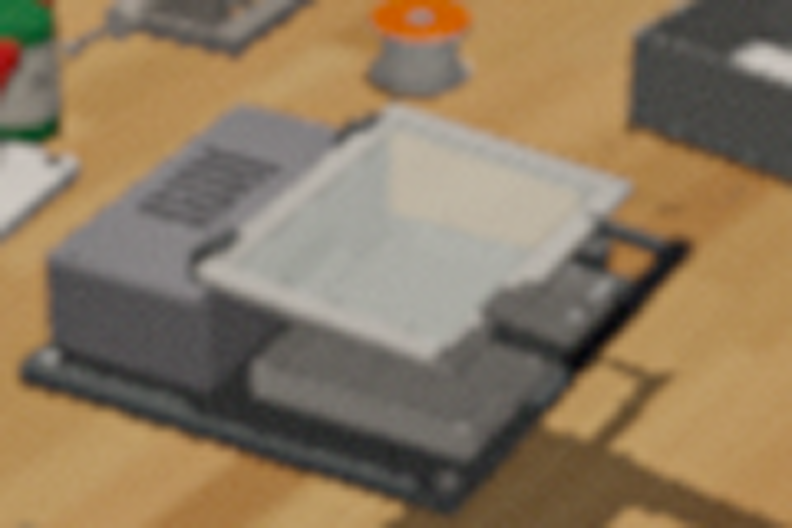

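View pics/wrist10.png

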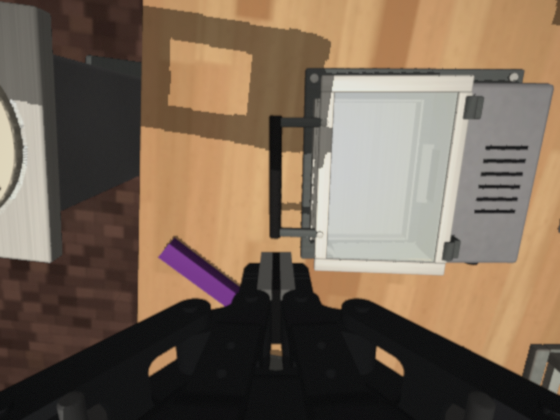

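Off-loading reached zero force at about 76.5 mm, so the guard stayed about 2 mm below first contact, an estimated 6–7 N on the rubber. One last check of the whole scene before I hand in.

Run:
```python
from rig import r
from h import *
f=r.grab_frame("top"); cv2.imwrite("pics/top11.png",f["image"])
a=cv2.imread("pics/top0.png"); d=cv2.absdiff(a,f["image"]).max(2)
for n,(x0,y0,x1,y1) in dict(notebook=(182,190,234,258),mug=(203,135,246,170),spool=(366,136,396,162),tote=(380,185,442,262)).items(): print(n,(d[y0:y1,x0:x1]>50).mean().round(4))
```

```text
notebook 0.0
mug 0.0
spool 0.0
tote 0.066
```

View pics/top11.png

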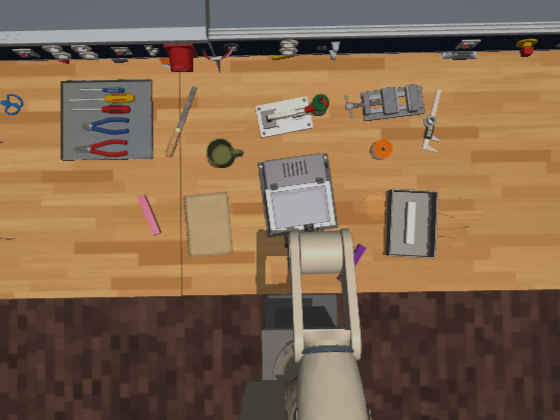

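The bar lies in the tote at (411,222), the guard is down over the empty tray at (300,205), and the notebook, mug and spool haven't moved. Handing in.

```bash
python3 -c "
from rig import r
print(r.sign_off())"
```

```text
the job is handed in; nothing more can be done
None
```

The aluminium bar is lying flat in the grey tote, and the guard is lowered over the empty tray, resting on its rubber stop with the arm clear. The job took about 26 of the 72 s.

**Last checks**
- **Stop contact:** After letting go I touched the top of the bar with the shut fingertips. The force rose 2.1–2.7 N per mm, as expected from the rubber. The touch peaked at 12 N on the bar, an estimated 11–12 N on the stop, under the 20 N limit.
- **Resting load:** As I eased off, the force fell to zero about 2 mm below first contact. That suggests about 6–7 N left on the stop, but this is an estimate.
- **Bystanders:** The notebook, mug and spool are unchanged between the first and last top views, and the tool's contact force read near zero at the end.

**What disagreed:** While I was lowering the guard, touch put the bar about 65 mm up. The camera gave 69.6 mm (good to about 3 mm), and the later fingertip touch gave about 71 mm. I could not tell whether the guard lifted slightly when I let go or the grip offset I assumed was wrong. The fingertip touch pressed the guard onto the stop again, so my conclusion rests on that check rather than on the heights.

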